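# Close four storage jars with the lids from a pile

### The job

The jars have been washed and their wooden lids left in a pile. Take the pile apart and close every jar with the lid of its own size, fully home so that it sits level on the rim. Leave the jars upright where they stand (a few centimetres of shift at most), and do not disturb the salt cellar or the brass tumbler.

Things in the scene. Friction and masses are not known exactly. Their poses are not given: they have to be found in the camera images.
- lid_white: flat dark walnut lid edged with a thin brass ring, the largest of four, for the white jar; loose. Disc 68 mm across, 11 mm thick, over a plug 11 mm deep (54 mm across, its lower 7 mm tapering to 43 mm). Origin: centre of the plug's foot (underside), z up; disc from 11 to 22 mm above it. Bottom of the pile, on a fixed coaster 100 mm across, 7 mm thick.
- lid_terracotta: flat dark walnut lid edged with a thin brass ring, the second largest of four, for the terracotta (red-brown) jar; loose. Disc 59 mm across, 11 mm thick, over a plug 11 mm deep (45 mm across, its lower 7 mm tapering to 34 mm). Origin: centre of the plug's foot (underside), z up; disc from 11 to 22 mm above it. In the pile its foot rests on the next larger lid.
- lid_green: flat dark walnut lid edged with a thin brass ring, the second smallest of four, for the dark green jar; loose. Disc 50 mm across, 11 mm thick, over a plug 11 mm deep (36 mm across, its lower 7 mm tapering to 25 mm). Origin: centre of the plug's foot (underside), z up; disc from 11 to 22 mm above it. In the pile its foot rests on the next larger lid.
- lid_charcoal: flat dark walnut lid edged with a thin brass ring, the smallest of four, for the charcoal black jar; loose. Disc 41 mm across, 11 mm thick, over a plug 11 mm deep (27 mm across, its lower 7 mm tapering to 16 mm). Origin: centre of the plug's foot (underside), z up; disc from 11 to 22 mm above it. In the pile its foot rests on the next larger lid; top of the pile.
- jar_white: white glazed stoneware jar, open, empty, loose, the largest of the four: 100 mm high, belly 74 mm across, neck (top 12 mm) 66 mm across, 4 mm wall, mouth bore 58 mm. Origin: centre of its underside, z up along its axis. With its lid fully home the lid's disc rests on the rim, the lid's origin 89 mm above the jar's origin.
- jar_terracotta: terracotta (red-brown) glazed stoneware jar, open, empty, loose, the second largest of the four: 84 mm high, belly 65 mm across, neck (top 12 mm) 57 mm across, 4 mm wall, mouth bore 49 mm. Origin: centre of its underside, z up along its axis. With its lid fully home the lid's disc rests on the rim, the lid's origin 73 mm above the jar's origin.
- jar_green: dark green glazed stoneware jar, open, empty, loose, the second smallest of the four: 68 mm high, belly 56 mm across, neck (top 12 mm) 48 mm across, 4 mm wall, mouth bore 40 mm. Origin: centre of its underside, z up along its axis. With its lid fully home the lid's disc rests on the rim, the lid's origin 57 mm above the jar's origin.
- jar_charcoal: charcoal black glazed stoneware jar, open, empty, loose, the smallest of the four: 52 mm high, belly 47 mm across, neck (top 12 mm) 39 mm across, 4 mm wall, mouth bore 31 mm. Origin: centre of its underside, z up along its axis. With its lid fully home the lid's disc rests on the rim, the lid's origin 41 mm above the jar's origin.
- salt_cellar: bystander: white marble salt cellar, a bowl 68 mm across and 34 mm high, loose; origin at the centre of its underside
- tumbler: bystander: brass tumbler, 67 mm across and 74 mm high, loose; origin at the centre of its underside
Mind the look-alikes: they are no part of the job. Leave any red look-alike of the jar_charcoal alone.

How it is judged:
By the outcome, as a careful person would: the job done as asked, in the order asked, and still so for the second after the job is handed in, with the robot touching nothing.
It also fails if it takes over 104 s, if anything falls off the work surface, if the arm or the gripper's body presses on something with over 40 N, if the wrist force passes 120 N, or if a joint passes its speed limit or range.

### The arm

A 6-joint arm with a two-finger parallel gripper is mounted at the origin on a cart in front of the work surface, level with it; the furniture and walls round the work are solid. World frame = base frame: x ahead of the robot, y to its left, z up, the work surface at z = 0. Lengths are in m, angles in degrees, forces in N, time in s.
With the tool pointing down it reaches from about 0.3 to 0.75 m from the base axis. Payload 8.5 kg.
Tool frame: the origin (TCP) lies midway between the tips of the shut fingers; the grasp point (between the pads) lies 19 mm behind it; z points along the fingers, y is the line along which they close (so a half turn about z gives the same grasp; the last joint's range is limited). The gripper opens to 85 mm and grips with 20 to 120 N. Pads are 22 mm wide; open, the fingers measure 114 mm over their backs; the gripper's body (76 mm by 85 mm) begins 54 mm behind the grasp point. The pads swing forward as they close: fully open they stand 13 mm farther back than shut.
Start: joints at [-83.039, 21.807, 74.336, -0, 83.858, -12.336], TCP at [0.182, -0.519, 0.231] pointing down, gripper open.
Joint ranges: [-178.18, 178.18], [-50.72, 133.34], [12.68, 142.11], [-81.47, 261.47], [9.98, 163.14], [-165.26, 165.26]. Speed limits (degrees/s): [136.94, 136.94, 180, 180, 180, 180].

### API

Orientations are given as a 3x3 rotation matrix whose columns are the frame's x, y, z axes.
In Python, from rig import env, viewer, recognise, pinpoint gives the robot as it stands.
- The arm moves only by the tool move_arm, never from a script. Its argument "plan" is text: rows parted by semicolons, each of 7 numbers parted by spaces: the shift along the tool's x, y, z in m, then the turn, a rotation vector about the tool's x, y, z in rad, then the finger opening in m, from 0 to 0.0854. A call has 1 to 12 rows; each row shifts and turns the commanded pose from where the row before left it, along the tool's axes as they then stand; what a row does not reach is not made up. A row lasts 1/8 s, in which the tool goes at most 62.5 mm and 10.7 degrees, less where a joint would pass 70% of its speed; a pose out of reach is approached as far as the arm can. A call is refused whole if a number of a shift passes 0.0625 or a number of a turn 0.188, either way. A call with a gripper value outside its range is refused whole. The fingers move at their own pace and stop on an object; "grip_force" is the grip in N (left out, the last holds). Time passes only in rows, so rows that do not move let the fingers close. It gives the time, the measured TCP pose, the force, the opening and the grip force at its end, in the units of the state.
- env.observe(): the state, without advancing time (a new reading comes with each control period).
- viewer.get_image(name): name is "scene" or "top"; returns (picture, depth): 384x512x3 uint8, red, green, blue; 384x512 float32, m along the optical axis (not along the pixel's ray), 0 where there is no reading.
- viewer.calibration(name): a dict with "fx", "fy", "cx", "cy" (pixels), "k1" (the pictures are not rectified: a ray, as slopes to the right and down, at radius r is drawn at 1 + k1 r^2 times it, then the intrinsics apply), "R" (3x3) and "t" (3): a world point X has camera coordinates R X + t. Camera axes: x right, y down, z forward; pixel columns grow to the right and rows downward; lengths in m; the calibration is good to about 2 mm. A picture is of the moment at which its call begins. calibration takes no time and is no camera call.
- env.close_job(): hands the job in; it is judged then, once.
Trained networks look in the newest picture that a camera, given by its name, has taken for a name from the list of things; names that differ only in an ending like _2 or _b are one class to them, and where a whole thing is asked for, a point or a joint stands for the part that bears it (a point fixed in the world has none). Each returns a list of dicts, best first, with "conf" (0 to 1); they miss things now and then, are a little off and sometimes report something else, mostly with a low value. They report only what shows in the picture. A call takes as long as a camera call. They do not tell look-alikes from the thing itself.
- recognise(camera, name): "extent" ([centre column, centre row, width, height] in pixels, round what is visible of it).
- pinpoint(camera, name): "pixel" ([column, row] in pixels: a listed point, or the origin of a listed thing).
The state is a dict: "time_s": time; "q": joint angles; "qvel": joint speeds; "joint_efforts": joint torques, N m; "position": TCP position; "tool_rot": TCP orientation; "ft_force": force on the tool from outside, world axes, zero at the start; "wrist_torque": the same for the moment, N m; "grip_width": finger opening in m; "gripper_force": force on a finger pad.
Only numpy, scipy, OpenCV 4.12 (cv2) and the standard library are available. Lean on these libraries where they do the work, as an engineer would, in place of code of your own. Each camera call takes 0.05 s, during which the arm holds its last target. There are 200 camera calls.

## Working session

There is one attempt and no reset: what is moved stays moved. The work goes in short steps, Python scripts to look and compute and a tool call to move; the robot and the scene stay as the last step left them, time stands still between calls to the robot, and variables do not carry over. Pictures are saved under pics/ and viewed, at most 14 in all, crops included, and the job is handed in when it is done.

Besides the shell and the picture viewer there is one more tool, called as name(argument=value, ...) on one line, values as JSON. move_arm: Moves the arm, as the interface text tells. Its arguments: {"type":"object","properties":{"plan":{"type":"string"},"grip_force":{"type":"number"}},"required":["plan"]}

```bash
mkdir -p pics; ls; cat > h.py <<'E'
import numpy as np, cv2
from rig import env, viewer, recognise, pinpoint
def ray(cam,px):
    c=viewer.calibration(cam); R=np.array(c["R"]);t=np.array(c["t"])
    K=np.array([[c["fx"],0,c["cx"]],[0,c["fy"],c["cy"]],[0,0,1.]])
    p=cv2.undistortPoints(np.array([[px]],float),K,np.array([c["k1"],0,0,0,0.]))[0,0]
    return -R.T@t, R.T@np.array([p[0],p[1],1.])   # origin, dir with unit depth
def at_z(cam,px,z):
    o,d=ray(cam,px); return o+d*(z-o[2])/d[2]
def at_d(cam,px,dep):
    o,d=ray(cam,px); return o+d*dep
def cloud(cam,dep):
    c=viewer.calibration(cam); R=np.array(c["R"]);t=np.array(c["t"])
    K=np.array([[c["fx"],0,c["cx"]],[0,c["fy"],c["cy"]],[0,0,1.]])
    v,u=np.mgrid[:384,:512]
    p=cv2.undistortPoints(np.stack([u,v],-1).reshape(-1,1,2).astype(float),K,np.array([c["k1"],0,0,0,0.])).reshape(384,512,2)
    X=np.dstack([p*dep[...,None],dep])
    W=(X-t)@R; W[dep<=0]=np.nan
    return W
E
python3 - <<'E'
from h import *
for n in("scene","top"):
    im,d=viewer.get_image(n); cv2.imwrite(f"pics/{n}0.png",im[...,::-1]); np.save(f"{n}0.npy",d); np.save(f"{n}0i.npy",im)
    print(n,viewer.calibration(n))
    for k in["lid_white","lid_terracotta","lid_green","lid_charcoal","jar_white","jar_terracotta","jar_green","jar_charcoal","salt_cellar","tumbler"]:
        print(k,[(np.round(r["extent"]).astype(int).tolist(),round(r["conf"],2)) for r in recognise(n,k)][:3],[(np.round(r["pixel"]).astype(int).tolist(),round(r["conf"],2)) for r in pinpoint(n,k)][:3])
E
```

```text
pics
scene {'fx': 487.6594693060671, 'fy': 487.6594693060671, 'cx': 258.41337801550105, 'cy': 192.79710875880693, 'k1': 0.06171740107383605, 'R': array([[ 0.66948246, -0.74238604,  0.02561637],
       [-0.29615974, -0.29838435, -0.90733466],
       [ 0.68123611,  0.59985811, -0.41962794]]), 't': array([-0.44164737,  0.17457859,  0.85855113])}
lid_white [([249, 216, 35, 16], 0.71)] [([249, 216], 0.67)]
lid_terracotta [([250, 208, 28, 18], 0.82)] [([248, 211], 0.52)]
lid_green [] [([248, 199], 0.47)]
lid_charcoal [([249, 188, 12, 12], 0.55)] []
jar_white [([258, 181, 16, 36], 0.71), ([313, 241, 38, 61], 0.67)] [([311, 261], 0.82)]
jar_terracotta [([259, 179, 15, 36], 0.74)] [([264, 197], 0.5), ([247, 219], 0.4)]
jar_green [([327, 211, 23, 26], 0.67)] [([322, 224], 0.95)]
jar_charcoal [([171, 182, 20, 27], 0.93), ([185, 214, 20, 28], 0.88), ([189, 194, 18, 28], 0.7)] [([183, 225], 0.73), ([168, 191], 0.7), ([188, 203], 0.59)]
salt_cellar [([387, 241, 36, 29], 0.88), ([248, 198, 25, 19], 0.63)] [([383, 248], 0.8)]
tumbler [([221, 165, 28, 32], 0.89)] [([218, 178], 0.76), ([248, 197], 0.4
[... 434 characters left out ...]
[255, 200], 0.48)]
lid_green [([250, 206, 16, 12], 0.56)] [([250, 198], 0.64)]
lid_charcoal [([251, 200, 12, 15], 0.78), ([187, 214, 20, 22], 0.35)] [([248, 195], 0.75)]
jar_white [([330, 210, 30, 34], 0.79)] [([327, 214], 0.79)]
jar_terracotta [([227, 149, 26, 31], 0.68)] [([227, 154], 0.87), ([297, 156], 0.66)]
jar_green [([298, 156, 21, 25], 0.92), ([165, 153, 30, 30], 0.17)] [([297, 154], 0.71)]
jar_charcoal [([188, 214, 20, 19], 0.73), ([153, 207, 20, 20], 0.73), ([217, 243, 20, 19], 0.59)] [([188, 213], 0.74), ([156, 209], 0.61), ([217, 240], 0.54)]
salt_cellar [([358, 158, 23, 23], 0.7)] [([357, 159], 0.58)]
tumbler [([166, 153, 28, 25], 0.94)] [([167, 157], 0.94), ([297, 154], 0.53)]
```

```bash
python3 - <<'E'
import cv2
a=cv2.imread("pics/top0.png")[110:290,120:390]; b=cv2.imread("pics/scene0.png")[130:290,140:420]
cv2.imwrite("pics/topc.png",cv2.resize(a,None,fx=2.9,fy=2.9,interpolation=cv2.INTER_CUBIC))
cv2.imwrite("pics/scenec.png",cv2.resize(b,None,fx=2.8,fy=2.8,interpolation=cv2.INTER_CUBIC))
E
```

```text
(no output)
```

View pics/topc.png

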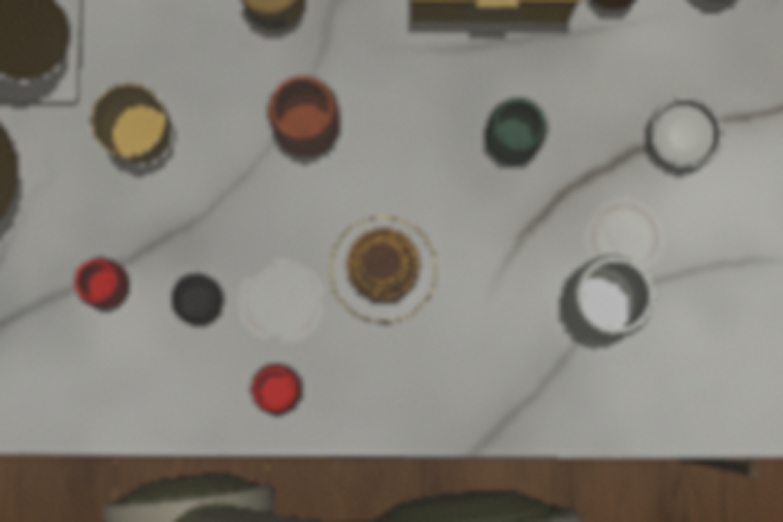

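View pics/scenec.png

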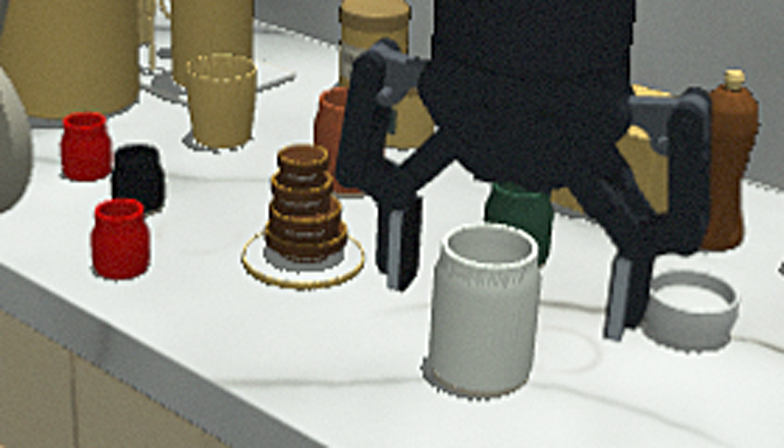

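View pics/scene0.png

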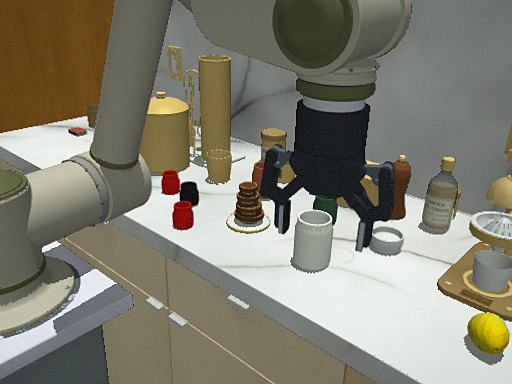

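The top crop shows the pile at pixel (251,200) on its coaster. The white jar is at (330,210), terracotta at (227,149), green at (298,156) and the charcoal black jar at (188,214). Look-alikes: the red jars at (153,207) and (217,243) are not wanted, and the white bowl at (355,157) and brass tumbler at (166,153) are bystanders. I choose the black jar at (188,214).

```bash
cat > m.py <<'E'
from h import *
from scipy.optimize import least_squares
def circ(P,r0=None):
    c0=np.nanmedian(P,0)
    f=lambda p: np.hypot(P[:,0]-p[0],P[:,1]-p[1])-(p[2] if r0 is None else r0)
    s=least_squares(f,[*c0,0.03],loss="soft_l1",f_scale=0.002); return s.x,np.std(f(s.x))
J={"white":((330,210),.100,.033),"terra":((227,149),.084,.0285),"green":((298,156),.068,.024),"charcoal":((188,214),.052,.0195)}
L={"white":(.029,.034),"terra":(.051,.0295),"green":(.073,.025),"charcoal":(.095,.0205)}
def rim(W,c,z,r,tol=.006):   # points at rim height near c; returns mid-range and circle fits
    m=(abs(W[...,2]-z)<tol)&(np.hypot(W[...,0]-c[0],W[...,1]-c[1])<r+.02)
    return W[m][:,:2]
E
python3 - <<'E'
from m import *
W={n:cloud(n,np.load(f"{n}0.npy")) for n in("scene","top")}
for k,(px,h,r) in J.items():
    c=at_z("top",px,h)
    for n in W:
        P=rim(W[n],c,h,r)
        if len(P)>8:
            x,e=circ(P); y,e2=circ(P,r-.002)
            print(k,n,len(P),c.round(4)[:2],"free",x.round(4),round(e,4),"fix",y[:2].round(4),round(e2,4),"mid",((P.max(0)+P.min(0))/2).round(4),(P.max(0)-P.min(0)).round(3))
c=at_z("top",(251,200),.095)
for k,(z,r) in L.items():
    for n in W:
        P=rim(W[n],c,z,r,.004)
        if len(P)>8:
            x,e=circ(P); y,e2=circ(P,r)
            print("lid",k,n,len(P),c.round(4)[:2],"free",x.round(4),round(e,4),"mean",P.mean(0).round(4),"mid",((P.max(0)+P.min(0))/2).round(4),(P.max(0)-P.min(0)).round(3))
s=env.observe(); print(s["position"],s["tool_rot"],s["ft_force"],s["grip_width"],s["time_s"])
m=(np.hypot(W["top"][...,0]-c[0],W["top"][...,1]-c[1])<.06); print(np.nanmax(W["top"][...,2][m]))
E
```

```text
white scene 267 [ 0.4578 -0.3202] free [ 0.4546 -0.3256  0.0308] 0.0015 fix [ 0.4546 -0.3255] 0.0015 mid [ 0.4555 -0.3251] [0.067 0.066]
white top 139 [ 0.4578 -0.3202] free [ 0.4549 -0.3239  0.0309] 0.0013 fix [ 0.4549 -0.3239] 0.0013 mid [ 0.4553 -0.3235] [0.065 0.065]
terra scene 59 [ 0.6139 -0.0618] free [ 0.6214 -0.0543  0.0271] 0.0019 fix [ 0.6011 -0.0288] 0.0092 mid [ 0.6167 -0.0444] [0.05  0.042]
terra top 120 [ 0.6139 -0.0618] free [ 0.6209 -0.0537  0.0264] 0.0013 fix [ 0.6209 -0.0537] 0.0013 mid [ 0.621  -0.0539] [0.055 0.056]
green scene 66 [ 0.5997 -0.2443] free [ 0.6112 -0.2461  0.0226] 0.0014 fix [ 0.6105 -0.2464] 0.0014 mid [ 0.5998 -0.2482] [0.03  0.043]
green top 91 [ 0.5997 -0.2443] free [ 0.6104 -0.247   0.022 ] 0.0013 fix [ 0.6104 -0.247 ] 0.0013 mid [ 0.611  -0.2471] [0.047 0.047]
charcoal scene 99 [0.4495 0.0392] free [0.4551 0.0435 0.0177] 0.0018 fix [0.4551 0.0435] 0.0018 mid [0.4546 0.0434] [0.041 0.041]
charcoal top 72 [0.4495 0.0392] free [0.4552 0.044  0.0174] 0.0013 fix [0.4552 0.044 ] 0.0013 mid [0.4549 0.0445] [0.037 0.037]
lid white scene 184 [ 0.4824 
[... 619 characters left out ...]
.1247] [0.046 0.048]
lid green top 80 [ 0.4824 -0.1237] free [ 0.4843 -0.1243  0.023 ] 0.0014 mean [ 0.4787 -0.1211] mid [ 0.4832 -0.1236] [0.049 0.046]
lid charcoal scene 141 [ 0.4824 -0.1237] free [ 0.482  -0.1255  0.0151] 0.0047 mean [ 0.4811 -0.1267] mid [ 0.4826 -0.1229] [0.042 0.043]
lid charcoal top 186 [ 0.4824 -0.1237] free [ 0.4834 -0.125   0.0145] 0.0049 mean [ 0.4834 -0.1248] mid [ 0.4838 -0.1249] [0.038 0.038]
[ 0.18174468 -0.51907088  0.23130045] [[ 9.43814635e-01  3.30475315e-01 -8.60000785e-06]
 [ 3.30475315e-01 -9.43814633e-01  7.61868229e-05]
 [ 1.70610510e-05 -7.47483288e-05 -9.99999997e-01]] [-0.27952661 -0.28112494 -0.14200989] 0.08568844117941954 2.1
0.10093102471761194
```

move_arm(plan="0 0 0 0 0 0.1686 0.055; 0 0 0 0 0 0.1686 0.055; 0.0335 -0.0438 0 0 0 0 0.055; 0.0335 -0.0438 0 0 0 0 0.055; 0.0335 -0.0438 0 0 0 0 0.055; 0.0335 -0.0438 0 0 0 0 0.055; 0.0335 -0.0438 0 0 0 0 0.055; 0.0335 -0.0438 0 0 0 0 0.055; 0.0335 -0.0438 0 0 0 0 0.055; 0.0335 -0.0438 0.02 0 0 0 0.055; 0.0335 -0.0438 0.02 0 0 0 0.055; 0 0 0.02 0 0 0 0.055", grip_force=30)

```text
time_s: 3.6
position: [0.4849, -0.1222, 0.1706]
tool_rot: [[1.0, 0.005, 0.001], [0.005, -1.0, 0.0], [0.001, -0.0, -1.0]]
ft_force: [-0.6, -1.4, -0.1]
grip_width: 0.0551
gripper_force: 0.0
```

```bash
python3 - <<'E'
from m import *
s=env.observe(); p=np.array(s["position"]); print(p)
for n in("scene","top"):
    im,d=viewer.get_image(n); W=cloud(n,d)
    m=(np.abs(W[...,0]-p[0])<.03)&(np.abs(W[...,1]-p[1])<.07)&(W[...,2]>.115)&(W[...,2]<.25)
    P=W[m]
    for sg in(-1,1):
        Q=P[(P[:,1]-p[1])*sg>.01]
        if len(Q): print(n,sg,len(Q),"zmin",np.sort(Q[:,2])[:8].round(4), "tip y range",(Q[Q[:,2]<.19][:,1]-p[1]).min().round(4),(Q[Q[:,2]<.19][:,1]-p[1]).max().round(4),"x",(Q[Q[:,2]<.19][:,0]-p[0]).mean().round(4))
    if n=="scene": cv2.imwrite("pics/s1.png",cv2.resize(im[100:260,170:370,::-1],None,fx=4,fy=3.75,interpolation=cv2.INTER_CUBIC)[:600,:800])
E
```

```text
[ 0.48485531 -0.12215965  0.170632  ]
scene -1 505 zmin [0.1751 0.1754 0.1756 0.1757 0.1762 0.1778 0.1779 0.1782] tip y range -0.0443 -0.027 x -0.0025
scene 1 455 zmin [0.1749 0.1757 0.176  0.1771 0.1773 0.1773 0.1774 0.1777] tip y range 0.0244 0.0394 x -0.0004Traceback (most recent call last):
  File "<stdin>", line 9, in <module>
    return umr_minimum(a, axis, None, out, keepdims, initial, where)
ValueError: zero-size array to reduction operation minimum which has no identity
```

View pics/s1.png

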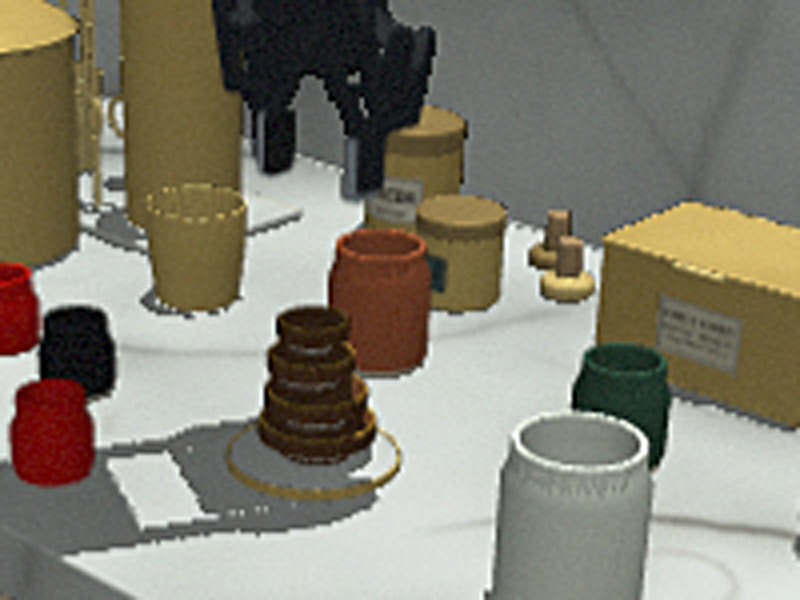

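move_arm(plan="-0.0015 0.0023 0.03 0 0 0 0.055; 0 0 0.03 0 0 0 0.055; 0 0 0.012 0 0 0 0.055; 0 0 0 0 0 0 0.055")

```text
time_s: 4.2
position: [0.482, -0.1277, 0.0997]
tool_rot: [[1.0, -0.001, -0.0], [-0.001, -1.0, 0.0], [-0.0, -0.0, -1.0]]
ft_force: [-1.2, -0.6, 0.4]
grip_width: 0.0551
gripper_force: 0.0
```

move_arm(plan="0.0014 -0.003 0 0 0 0 0.055; 0 0 0.0117 0 0 0 0.055; 0 0 0.0117 0 0 0 0.055; 0 0 0 0 0 0 0.055; 0 0 0 0 0 0 0.036; 0 0 0 0 0 0 0.036; 0 0 0 0 0 0 0.036; 0 0 0 0 0 0 0.036", grip_force=30)

```text
time_s: 5.2
position: [0.4834, -0.1243, 0.0761]
tool_rot: [[1.0, -0.0, 0.0], [-0.0, -1.0, -0.0], [0.0, 0.0, -1.0]]
ft_force: [0.5, -0.0, -0.3]
grip_width: 0.0394
gripper_force: 30.2
```

move_arm(plan="0 0 -0.02 0 0 0 0.036; 0 0 -0.045 0 0 0 0.036; -0.0094 -0.056 0 0 0 0 0.036; -0.0094 -0.056 0 0 0 0 0.036; -0.0094 -0.056 0 0 0 0 0.036; 0 0 0 0 0 0 0.036; 0 0 0 0 0 0 0.036")

```text
time_s: 6.08
position: [0.4554, 0.0435, 0.141]
tool_rot: [[1.0, 0.0, 0.0], [0.0, -1.0, -0.0], [0.0, 0.0, -1.0]]
ft_force: [-0.5, -0.8, 0.1]
grip_width: 0.0396
gripper_force: 30.4
```

```bash
cat > look.py <<'E'
from m import *
import sys
# usage: look.py tag x y zlo zhi r : scene crop around point, cloud stats in both cams
tag=sys.argv[1]; x,y,z0,z1,r=map(float,sys.argv[2:7])
for n in("scene","top"):
    im,d=viewer.get_image(n); np.save(f"{n}_{tag}.npy",d); W=cloud(n,d)
    c=viewer.calibration(n); X=np.array(c["R"])@[x,y,(z0+z1)/2]+c["t"]; u=int(c["cx"]+c["fx"]*X[0]/X[2]); v=int(c["cy"]+c["fy"]*X[1]/X[2])
    h=50; cv2.imwrite(f"pics/{tag}_{n}.png",cv2.resize(im[max(v-h,0):v+h,max(u-h,0):u+h,::-1],None,fx=5,fy=5,interpolation=cv2.INTER_CUBIC))
    print(n,"crop origin",u-h,v-h)
E
python3 look.py a .4552 .0438 .05 .12 .03; python3 - <<'E'
from h import *
s=env.observe(); print(s["position"],s["grip_width"])
E
```

```text
scene crop origin 138 121
top crop origin 134 160
[0.45553571 0.0427243  0.14091389] 0.03973282301275267
```

View pics/a_scene.png

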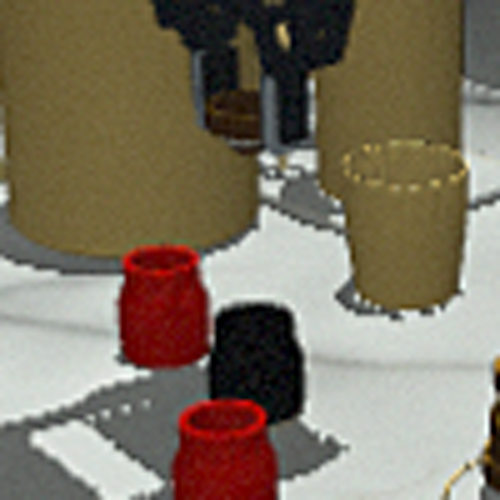

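The lid is held level at crop (235,115), that is pixel (185,144), over the black jar at (189,194). Lowering.

move_arm(plan="0 0 0.04 0 0 0 0.036; 0 0 0.03 0 0 0 0.036; 0 0 0.01 0 0 0 0.036; 0 0 0.006 0 0 0 0.036; 0 0 0.005 0 0 0 0.036; 0 0 0.0045 0 0 0 0.036; 0 0 0 0 0 0 0.036")

```text
time_s: 7.05
position: [0.4568, 0.044, 0.0486]
tool_rot: [[1.0, -0.001, 0.006], [-0.001, -1.0, 0.0], [0.006, -0.0, -1.0]]
ft_force: [-6.4, 2.8, 36.2]
grip_width: 0.0397
gripper_force: 49.7
```

move_arm(plan="0 0 -0.007 0 0 0 0.036; 0 0 0 0 0 0 0.036; 0 0 0 0 0 0 0.036")

```text
time_s: 7.42
position: [0.4551, 0.0437, 0.0523]
tool_rot: [[1.0, -0.0, -0.0], [-0.0, -1.0, 0.0], [-0.0, -0.0, -1.0]]
ft_force: [0.1, -0.1, -0.7]
grip_width: 0.0395
gripper_force: 30.3
```

```bash
cat >> m.py <<'E'
def fit(P,z=.0):
    x,e=circ(P); return x.round(4),round(float(e),4),len(P)
E
python3 - <<'E'
from m import *
print(env.observe()["position"],env.observe()["ft_force"])
im,d=viewer.get_image("scene"); W=cloud("scene",d)
W0=cloud("scene",np.load("scene0.npy"))
for w in(W0,W):
  for lo,hi in((.005,.02),(.02,.036)):
    P=w[(w[...,2]>lo)&(w[...,2]<hi)&(np.hypot(w[...,0]-.455,w[...,1]-.044)<.028)][:,:2]
    print(fit(P),circ(P,.0235)[0].round(4))
cv2.imwrite("pics/b.png",cv2.resize(im[150:230,150:230,::-1],None,fx=7,fy=7,interpolation=cv2.INTER_CUBIC))
E
```

```text
[0.45513756 0.04368026 0.05229899] [ 0.06583361 -0.11603227 -0.67110806]
(array([0.4558, 0.0444, 0.0221]), 0.0014, 53) [0.4568 0.0458 0.03  ]
(array([0.4563, 0.0442, 0.0221]), 0.002, 127) [0.4316 0.0145 0.03  ]
(array([0.4573, 0.0451, 0.023 ]), 0.0018, 56) [0.4577 0.0456 0.03  ]
(array([0.4564, 0.0446, 0.0222]), 0.0018, 126) [0.4302 0.0157 0.03  ]
```

View pics/b.png

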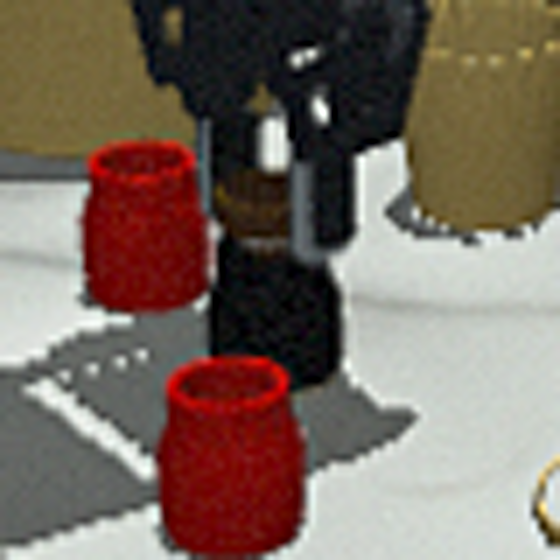

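The lid is level just above the jar at crop (255,205), and the jar has not moved. I release there so the tapered plug drops in and centres itself.

move_arm(plan="0 0 0 0 0 0 0.045; 0 0 0 0 0 0 0.052; 0 0 0 0 0 0 0.055; 0 0 -0.03 0 0 0 0.055; 0 0 -0.04 0 0 0 0.03; 0 0 0 0 0 0 0.0; 0 0 0 0 0 0 0.0; 0 0 0 0 0 0 0")

```text
time_s: 8.48
position: [0.4547, 0.0438, 0.1215]
tool_rot: [[1.0, -0.0, -0.002], [-0.0, -1.0, 0.0], [-0.002, -0.0, -1.0]]
ft_force: [-0.2, 0.7, 0.3]
grip_width: 0.0001
gripper_force: 0.0
```

```bash
cat > st.py <<'E'
from m import *
import sys
# lid top stats near x,y : expected top z, disc radius
x,y,z,r=map(float,sys.argv[1:5])
print(env.observe()["position"])
for n in("scene","top"):
    im,d=viewer.get_image(n); W=cloud(n,d)
    P=W[(np.hypot(W[...,0]-x,W[...,1]-y)<r+.008)&(W[...,2]>z-.015)&(W[...,2]<z+.02)]
    if len(P)<10: print(n,"few",len(P)); continue
    T=P[(np.hypot(P[:,0]-x,P[:,1]-y)<r-.003)&(P[:,2]>z-.008)]
    if len(T)<5: print(n,"fewT",len(T)); continue
    A=np.c_[T[:,:2]-[x,y],np.ones(len(T))]; k=np.linalg.lstsq(A,T[:,2],rcond=None)[0]
    E=T if n=="top" else P
    E=P[P[:,2]>z-.004][:,:2]
    print(n,len(T),"height",k[2].round(4),"expect",z,"slope deg",np.degrees(k[:2]).round(1),"mid",((E.max(0)+E.min(0))/2).round(4),(E.max(0)-E.min(0)).round(3))
    c=viewer.calibration(n); X=np.array(c["R"])@[x,y,z]+c["t"]; u=int(c["cx"]+c["fx"]*X[0]/X[2]); v=int(c["cy"]+c["fy"]*X[1]/X[2])
    cv2.imwrite(f"pics/st_{sys.argv[5]}_{n}.png",cv2.resize(im[v-40:v+40,u-40:u+40,::-1],None,fx=6,fy=6,interpolation=cv2.INTER_CUBIC))
E
python3 st.py .4552 .0438 .063 .0205 c
```

```text
[0.45466996 0.04378302 0.12145583]
scene 79 height 0.0636 expect 0.063 slope deg [2.5 4.1] mid [0.4546 0.0437] [0.04  0.041]
top few 0
```

View pics/st_c_scene.png

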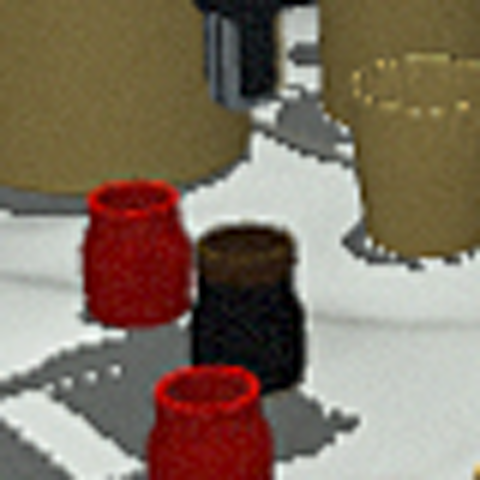

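The lid sits on the black jar at crop (247,255), apparently level, with its top at 63.6 mm against 63 expected. One gentle press makes sure of it.

move_arm(plan="0 0 0.04 0 0 0 0; 0 0 0.014 0 0 0 0; 0 0 0.004 0 0 0 0; 0 0 0.0013 0 0 0 0; 0 0 0 0 0 0 0")

```text
time_s: 9.2
position: [0.4555, 0.0437, 0.0636]
tool_rot: [[1.0, -0.0, 0.001], [-0.0, -1.0, -0.0], [0.001, 0.0, -1.0]]
ft_force: [-0.1, 0.6, 0.2]
grip_width: -0.0001
gripper_force: 0.0
```

move_arm(plan="0 0 0.001 0 0 0 0; 0 0 0.001 0 0 0 0; 0 0 0 0 0 0 0")

```text
time_s: 9.57
position: [0.4558, 0.0436, 0.0629]
tool_rot: [[1.0, -0.0, 0.003], [-0.0, -1.0, -0.001], [0.003, 0.001, -1.0]]
ft_force: [-4.4, 0.4, 19.1]
grip_width: 0.0
gripper_force: 9.9
```

Charcoal is home: tip at 62.9 mm with 19 N. Next I rise and remeasure the pile.

move_arm(plan="0 0 -0.05 0 0 0 0.064; 0 0 -0.05 0 0 0 0.064; 0 0 0 0 0 0 0.064")

```text
time_s: 9.95
position: [0.4567, 0.0435, 0.1645]
tool_rot: [[1.0, -0.0, 0.008], [-0.0, -1.0, -0.001], [0.008, 0.001, -1.0]]
ft_force: [0.5, -0.1, -0.3]
grip_width: 0.0544
gripper_force: 0.0
```

```bash
cat > pile.py <<'E'
from m import *
import sys
z,r=map(float,sys.argv[1:3]); cx,cy=(map(float,sys.argv[3:5]) if len(sys.argv)>3 else (.484,-.125))
print(env.observe()["position"],env.observe()["time_s"])
for n in("scene","top"):
    im,d=viewer.get_image(n); W=cloud(n,d)
    P=W[(np.hypot(W[...,0]-cx,W[...,1]-cy)<r+.012)&(abs(W[...,2]-z)<.004)][:,:2]
    if len(P)<10: print(n,len(P)); continue
    h=cv2.minEnclosingCircle(P.astype(np.float32)); H=P[cv2.convexHull(P.astype(np.float32),returnPoints=False)[:,0]]
    print(n,len(P),"mean",P.mean(0).round(4),"mid",((P.max(0)+P.min(0))/2).round(4),"mec",np.round(h[0],4),round(h[1],4),"hullfit",circ(H)[0].round(4),"ext",np.ptp(P,0).round(3))
E
python3 pile.py .073 .025; python3 pile.py .063 .0205 .4552 .0438
```

```text
[0.4567122  0.04353829 0.1644755 ] 9.95
scene 199 mean [ 0.4813 -0.1255] mid [ 0.4828 -0.124 ] mec [ 0.4827 -0.1227] 0.0259 hullfit [ 0.4836 -0.1235  0.0245] ext [0.05  0.048]
top 262 mean [ 0.4834 -0.1236] mid [ 0.4835 -0.1235] mec [ 0.4836 -0.1239] 0.0251 hullfit [ 0.4836 -0.1239  0.0245] ext [0.049 0.046]
[0.45496199 0.04375631 0.16112266] 10.05
scene 118 mean [0.4531 0.0406] mid [0.4555 0.0435] mec [0.4547 0.0448] 0.0232 hullfit [0.4557 0.0432 0.0211] ext [0.04  0.043]
top 0
```

move_arm(plan="0.0095 0.0559 0 0 0 0 0.064; 0.0095 0.0559 0 0 0 0 0.064; 0.0095 0.0559 0 0 0 0 0.064; 0 0 0.045 0 0 0 0.064; 0 0 0.03 0 0 0 0.064; 0 0 0 0 0 0 0.064; 0 0 0 0 0 0 0.064")

```text
time_s: 11.02
position: [0.484, -0.1241, 0.0867]
tool_rot: [[1.0, -0.0, 0.0], [-0.0, -1.0, -0.0], [0.0, 0.0, -1.0]]
ft_force: [0.3, -0.5, -0.1]
grip_width: 0.0641
gripper_force: 0.0
```

move_arm(plan="0 0 0.015 0 0 0 0.064; 0 0 0.0102 0 0 0 0.064; 0 0 0 0 0 0 0.064; 0 0 0 0 0 0 0.045; 0 0 0 0 0 0 0.045; 0 0 0 0 0 0 0.045; 0 0 0 0 0 0 0.045", grip_force=35)

```text
time_s: 11.9
position: [0.4839, -0.1241, 0.0618]
tool_rot: [[1.0, -0.0, 0.001], [-0.0, -1.0, -0.001], [0.001, 0.001, -1.0]]
ft_force: [-1.1, 0.8, 5.7]
grip_width: 0.0483
gripper_force: 35.6
```

move_arm(plan="0 0 -0.02 0 0 0 0.045; 0 0 -0.05 0 0 0 0.045; 0.0422 0.0409 0 0 0 0 0.045; 0.0422 0.0409 0 0 0 0 0.045; 0.0422 0.0409 0 0 0 0 0.045; 0 0 0.02 0 0 0 0.045; 0 0 0.022 0 0 0 0.045; 0 0 0 0 0 0 0.045; 0 0 0 0 0 0 0.045")

```text
time_s: 13.02
position: [0.6105, -0.2469, 0.0901]
tool_rot: [[1.0, -0.0, 0.001], [-0.0, -1.0, -0.001], [0.001, 0.001, -1.0]]
ft_force: [0.2, 0.3, 0.9]
grip_width: 0.0479
gripper_force: 36.3
```

```bash
python3 look.py g .6106 -.2468 .06 .1 .03; python3 - <<'E'
from h import *
s=env.observe(); print(s["position"],s["grip_width"])
E
```

```text
scene crop origin 276 140
top crop origin 249 100
[ 0.61057181 -0.24694599  0.09028334] 0.048146928276042125
```

View pics/g_scene.png

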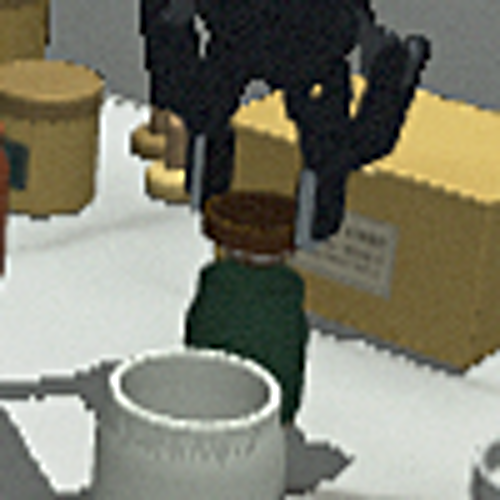

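Lid at crop (252,222), in line over the green jar at crop (248,330). Lowering.

move_arm(plan="0 0 0.008 0 0 0 0.045; 0 0 0.006 0 0 0 0.045; 0 0 0.004 0 0 0 0.045; 0 0 0.003 0 0 0 0.045; 0 0 0 0 0 0 0.045")

```text
time_s: 13.75
position: [0.6102, -0.2468, 0.068]
tool_rot: [[1.0, -0.0, 0.0], [-0.0, -1.0, -0.0], [0.0, 0.0, -1.0]]
ft_force: [0.2, 0.1, -0.7]
grip_width: 0.0484
gripper_force: 36.4
```

move_arm(plan="0 0 0.001 0 0 0 0.045; 0 0 0.0008 0 0 0 0.045; 0 0 0 0 0 0 0.045")

```text
time_s: 14.12
position: [0.6104, -0.2469, 0.0679]
tool_rot: [[1.0, -0.0, 0.002], [-0.0, -1.0, -0.001], [0.002, 0.001, -1.0]]
ft_force: [-3.2, 1.9, 11.0]
grip_width: 0.0484
gripper_force: 37.4
```

move_arm(plan="0 0 -0.0005 0 0 0 0.053; 0 0 0 0 0 0 0.06; 0 0 0 0 0 0 0.064; 0 0 -0.04 0 0 0 0.064; 0 0 -0.01 0 0 0 0; 0 0 0 0 0 0 0; 0 0 0 0 0 0 0; 0 0 0 0 0 0 0")

```text
time_s: 15.12
position: [0.6098, -0.2466, 0.1155]
tool_rot: [[1.0, -0.0, -0.002], [-0.0, -1.0, 0.001], [-0.002, -0.001, -1.0]]
ft_force: [0.1, -0.5, -0.7]
grip_width: 0.0
gripper_force: 0.0
```

```bash
python3 st.py .6106 -.2468 .079 .025 g; python3 pile.py .051 .0295
```

```text
[ 0.60982262 -0.24655865  0.11545255]
scene 132 height 0.0798 expect 0.079 slope deg [1.2 1.4] mid [ 0.6105 -0.2466] [0.051 0.05 ]
top 6 height 0.086 expect 0.079 slope deg [-10.6  27.8] mid [ 0.6045 -0.2651] [0.007 0.013]
[ 0.60996323 -0.24667111  0.11589817] 15.225
scene 277 mean [ 0.4802 -0.1305] mid [ 0.484  -0.1282] mec [ 0.4833 -0.1294] 0.0316 hullfit [ 0.4821 -0.1288  0.0291] ext [0.062 0.059]
top 0
```

View pics/st_g_scene.png

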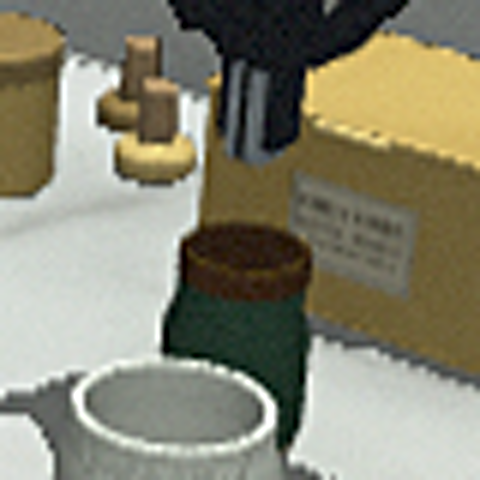

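The green lid sits level on its jar at crop (245,260). Pressing lightly.

move_arm(plan="0 0 0.025 0 0 0 0; 0 0 0.009 0 0 0 0; 0 0 0.003 0 0 0 0; 0 0 0.0015 0 0 0 0; 0 0 0 0 0 0 0")

```text
time_s: 15.95
position: [0.6105, -0.247, 0.0791]
tool_rot: [[1.0, -0.0, 0.001], [-0.0, -1.0, -0.001], [0.001, 0.001, -1.0]]
ft_force: [-0.5, 0.7, 3.0]
grip_width: -0.0001
gripper_force: 1.6
```

move_arm(plan="0 0 -0.05 0 0 0 0.073; 0 0 -0.03 0 0 0 0.073; -0.053 0.018 -0.01 0 0 0 0.073; -0.053 0.018 0 0 0 0 0.073; -0.053 0.018 0 0 0 0 0.073; 0 0 0 0 0 0 0.073; 0 0 0 0 0 0 0.073")

```text
time_s: 16.82
position: [0.4516, -0.3009, 0.1686]
tool_rot: [[1.0, -0.001, 0.001], [-0.001, -1.0, -0.001], [0.001, 0.001, -1.0]]
ft_force: [-0.7, 1.0, 0.4]
grip_width: 0.073
gripper_force: 0.0
```

```bash
python3 pile.py .051 .0295;python3 pile.py .079 .025 .6106 -.2468;python3 pile.py .063 .0205 .4552 .0438; python3 pile.py .084 .0285 .621 -.0538
```

```text
[ 0.45161234 -0.30090243  0.16863091] 16.825
scene 273 mean [ 0.4806 -0.1303] mid [ 0.4831 -0.1272] mec [ 0.4823 -0.1277] 0.0299 hullfit [ 0.4829 -0.1282  0.0289] ext [0.058 0.059]
top 357 mean [ 0.4827 -0.128 ] mid [ 0.4829 -0.1286] mec [ 0.4835 -0.1283] 0.0292 hullfit [ 0.4832 -0.1282  0.0285] ext [0.055 0.057]
[ 0.45206126 -0.30046033  0.16819734] 16.925
scene 194 mean [ 0.6062 -0.2495] mid [ 0.6091 -0.247 ] mec [ 0.6087 -0.2478] 0.027 hullfit [ 0.6091 -0.2477  0.0248] ext [0.052 0.05 ]
top 267 mean [ 0.6098 -0.2476] mid [ 0.6106 -0.2485] mec [ 0.6102 -0.2483] 0.0249 hullfit [ 0.6104 -0.2482  0.0241] ext [0.048 0.046]
[ 0.45196826 -0.30032055  0.16797783] 17.025
scene 119 mean [0.4532 0.0408] mid [0.4553 0.0437] mec [0.4544 0.0431] 0.0225 hullfit [0.4556 0.0434 0.0206] ext [0.041 0.042]
top 188 mean [0.4551 0.0433] mid [0.4553 0.0443] mec [0.4551 0.0439] 0.0204 hullfit [0.4551 0.0436 0.0198] ext [0.039 0.039]
[ 0.45172563 -0.3003447   0.16793877] 17.125
scene 107 mean [ 0.6198 -0.0539] mid [ 0.6216 -0.0533] mec [ 0.6224 -0.0545] 0.0307 hullfit [ 0.6215 -0.0538  0.0291] ext [0.059 0.058]
top 102 mean [ 0.6229 -0.0524] mid [ 0.6209 -0.0539] mec [ 0.6216 -0.0538] 0.0285 hullfit [ 0.6215 -0.0536  0.0278] ext [0.055 0.056]
```

move_arm(plan="0.0105 -0.0574 0 0 0 0 0.073; 0.0105 -0.0574 0 0 0 0 0.073; 0.0105 -0.0574 0 0 0 0 0.073; 0 0 0.05 0 0 0 0.073; 0 0 0.05 0 0 0 0.073; 0 0 0.006 0 0 0 0.073; 0 0 0 0 0 0 0.073; 0 0 0 0 0 0 0.073")

```text
time_s: 18.23
position: [0.4836, -0.1291, 0.0638]
tool_rot: [[1.0, -0.001, 0.003], [-0.001, -1.0, -0.002], [0.003, 0.002, -1.0]]
ft_force: [1.1, -0.8, -0.5]
grip_width: 0.0727
gripper_force: 0.0
```

move_arm(plan="0 -0.0008 0.015 0 0 0 0.073; 0 0 0.0112 0 0 0 0.073; 0 0 0 0 0 0 0.073; 0 0 0 0 0 0 0.054; 0 0 0 0 0 0 0.054; 0 0 0 0 0 0 0.054; 0 0 0 0 0 0 0.054", grip_force=40)

```text
time_s: 19.1
position: [0.483, -0.1279, 0.0369]
tool_rot: [[1.0, -0.0, 0.001], [-0.0, -1.0, -0.001], [0.001, 0.001, -1.0]]
ft_force: [-1.0, 0.7, 5.0]
grip_width: 0.0574
gripper_force: 41.6
```

move_arm(plan="0 0 -0.02 0 0 0 0.054; 0 0 -0.05 0 0 0 0.054; 0 0 -0.05 0 0 0 0.054; 0.0461 -0.0247 0 0 0 0 0.054; 0.0461 -0.0247 0 0 0 0 0.054; 0.0461 -0.0247 0 0 0 0 0.054; 0 0 0.03 0 0 0 0.054; 0 0 0.024 0 0 0 0.054; 0 0 0 0 0 0 0.054; 0 0 0 0 0 0 0.054")

```text
time_s: 20.35
position: [0.6215, -0.0539, 0.1033]
tool_rot: [[1.0, -0.001, 0.002], [-0.001, -1.0, -0.001], [0.002, 0.001, -1.0]]
ft_force: [0.6, -1.2, -0.1]
grip_width: 0.057
gripper_force: 42.9
```

move_arm(plan="0 0 0.008 0 0 0 0.054; 0 0 0.006 0 0 0 0.054; 0 0 0.004 0 0 0 0.054; 0 0 0.003 0 0 0 0.054; 0 0 0.0015 0 0 0 0.054; 0 0 0 0 0 0 0.054")

```text
time_s: 21.1
position: [0.6212, -0.0537, 0.0809]
tool_rot: [[1.0, -0.0, 0.001], [-0.0, -1.0, -0.001], [0.001, 0.001, -1.0]]
ft_force: [-3.6, 0.7, 10.5]
grip_width: 0.0571
gripper_force: 43.8
```

Contact came exactly at the home height (80.9 mm). I release and then press.

move_arm(plan="0 0 -0.0005 0 0 0 0.062; 0 0 0 0 0 0 0.068; 0 0 0 0 0 0 0.073; 0 0 -0.04 0 0 0 0.073; 0 0 -0.01 0 0 0 0; 0 0 0 0 0 0 0; 0 0 0 0 0 0 0; 0 0 0 0 0 0 0")

```text
time_s: 22.1
position: [0.6207, -0.0536, 0.1289]
tool_rot: [[1.0, -0.0, -0.002], [-0.0, -1.0, 0.001], [-0.002, -0.001, -1.0]]
ft_force: [0.8, -0.1, -0.0]
grip_width: 0.0004
gripper_force: 0.0
```

```bash
python3 st.py .6213 -.0537 .095 .0295 t
```

```text
[ 0.62067146 -0.05357638  0.12885633]
scene 135 height 0.096 expect 0.095 slope deg [1.1 0.7] mid [ 0.6203 -0.0555] [0.058 0.059]
top 37 height 0.094 expect 0.095 slope deg [-2.8  6.6] mid [ 0.6155 -0.0395] [0.014 0.026]
```

move_arm(plan="0 0 0.025 0 0 0 0; 0 0 0.006 0 0 0 0; 0 0 0.003 0 0 0 0; 0 0 0.0013 0 0 0 0; 0 0 0 0 0 0 0")

```text
time_s: 22.82
position: [0.6213, -0.0537, 0.0952]
tool_rot: [[1.0, -0.0, 0.001], [-0.0, -1.0, -0.0], [0.001, 0.0, -1.0]]
ft_force: [0.6, -0.3, -0.1]
grip_width: 0.0001
gripper_force: 0.0
```

move_arm(plan="0 0 -0.05 0 0 0 0.08; 0 0 -0.02 0 0 0 0.08; -0.045 -0.032 0 0 0 0 0.08; -0.045 -0.032 0 0 0 0 0.08; -0.045 -0.032 0 0 0 0 0.08; 0 0 0 0 0 0 0.08; 0 0 0 0 0 0 0.08")

```text
time_s: 23.7
position: [0.4869, 0.0422, 0.1653]
tool_rot: [[1.0, -0.0, 0.002], [-0.0, -1.0, -0.0], [0.002, 0.0, -1.0]]
ft_force: [0.9, 0.2, -0.6]
grip_width: 0.0805
gripper_force: 0.0
```

```bash
python3 pile.py .029 .034;python3 pile.py .100 .033 .4549 -.3242;python3 pile.py .095 .0295 .6213 -.0537
```

```text
[0.4868779  0.04215634 0.16525587] 23.7
scene 358 mean [ 0.4844 -0.1282] mid [ 0.4877 -0.1259] mec [ 0.4883 -0.1247] 0.0356 hullfit [ 0.4879 -0.1255  0.034 ] ext [0.07  0.068]
top 437 mean [ 0.4877 -0.126 ] mid [ 0.4877 -0.1259] mec [ 0.4874 -0.1259] 0.0338 hullfit [ 0.4875 -0.1262  0.0332] ext [0.066 0.063]
[0.48710667 0.04174714 0.16476711] 23.8
scene 214 mean [ 0.4533 -0.3269] mid [ 0.4547 -0.3258] mec [ 0.4541 -0.3244] 0.0349 hullfit [ 0.4549 -0.3257  0.0332] ext [0.066 0.065]
top 117 mean [ 0.4549 -0.3229] mid [ 0.4555 -0.3232] mec [ 0.455 -0.324] 0.0334 hullfit [ 0.4552 -0.3241  0.0327] ext [0.065 0.065]
[0.48683744 0.04177695 0.16446755] 23.9
scene 196 mean [ 0.6174 -0.0578] mid [ 0.6205 -0.0538] mec [ 0.6201 -0.0539] 0.0306 hullfit [ 0.6207 -0.0549  0.029 ] ext [0.059 0.059]
top 380 mean [ 0.6212 -0.0548] mid [ 0.6222 -0.0546] mec [ 0.6219 -0.0551] 0.0299 hullfit [ 0.6219 -0.0549  0.0289] ext [0.057 0.056]
```

move_arm(plan="0 0.056 0 0 0 0 0.081; 0 0.056 0 0 0 0 0.081; 0.0005 0.056 0 0 0 0 0.081; 0 0 0.05 0 0 0 0.081; 0 0 0.05 0 0 0 0.081; 0 0 0.019 0 0 0 0.081; 0 0 0 0 0 0 0.081; 0 0 0 0 0 0 0.081")

```text
time_s: 25.0
position: [0.4871, -0.126, 0.0465]
tool_rot: [[1.0, -0.0, 0.001], [-0.0, -1.0, -0.001], [0.001, 0.001, -1.0]]
ft_force: [0.2, -0.6, -0.1]
grip_width: 0.0811
gripper_force: 0.0
```

move_arm(plan="0.0004 0 0.018 0 0 0 0.081; 0 0 0.0155 0 0 0 0.081; 0 0 0 0 0 0 0.081; 0 0 0 0 0 0 0.063; 0 0 0 0 0 0 0.063; 0 0 0 0 0 0 0.063; 0 0 0 0 0 0 0.063", grip_force=45)

```text
time_s: 25.88
position: [0.4875, -0.1259, 0.0138]
tool_rot: [[1.0, -0.0, 0.002], [-0.0, -1.0, -0.001], [0.002, 0.001, -1.0]]
ft_force: [-1.1, 1.0, 7.8]
grip_width: 0.0658
gripper_force: 48.1
```

move_arm(plan="0 0 -0.02 0 0 0 0.063; 0 0 -0.06 0 0 0 0.063; 0 0 -0.06 0 0 0 0.063; -0.0081 0.0496 0 0 0 0 0.063; -0.0081 0.0496 0 0 0 0 0.063; -0.0081 0.0496 0 0 0 0 0.063; -0.0081 0.0496 0 0 0 0 0.063; 0 0 0.02 0 0 0 0.063; 0 0 0.016 0 0 0 0.063; 0 0 0 0 0 0 0.063; 0 0 0 0 0 0 0.063")

```text
time_s: 27.25
position: [0.4548, -0.3242, 0.1173]
tool_rot: [[1.0, -0.0, 0.001], [-0.0, -1.0, -0.001], [0.001, 0.001, -1.0]]
ft_force: [-0.1, -0.2, -0.7]
grip_width: 0.0659
gripper_force: 50.6
```

move_arm(plan="0 0 0.008 0 0 0 0.063; 0 0 0.006 0 0 0 0.063; 0 0 0.004 0 0 0 0.063; 0 0 0.003 0 0 0 0.063; 0 0 0.0012 0 0 0 0.063; 0 0 0 0 0 0 0.063")

```text
time_s: 28.0
position: [0.4545, -0.324, 0.0958]
tool_rot: [[1.0, -0.0, 0.001], [-0.0, -1.0, -0.001], [0.001, 0.001, -1.0]]
ft_force: [-4.2, 4.1, 16.5]
grip_width: 0.0653
gripper_force: 52.3
```

Contact again at the home height. I release, rise and retreat, then check all four lids.

move_arm(plan="0 0 -0.001 0 0 0 0.072; 0 0 0 0 0 0 0.078; 0 0 0 0 0 0 0.081; 0 0 -0.04 0 0 0 0.081; 0 0 -0.05 0 0 0 0.081; -0.04 0.05 0 0 0 0 0.081; -0.04 0.05 0 0 0 0 0.081; -0.04 0.05 0 0 0 0 0.081; 0 0 0 0 0 0 0.081; 0 0 0 0 0 0 0.081; 0 0 0 0 0 0 0.081")

```text
time_s: 29.38
position: [0.3381, -0.4694, 0.1849]
tool_rot: [[1.0, 0.001, 0.0], [0.001, -1.0, 0.0], [0.0, -0.0, -1.0]]
ft_force: [0.3, 0.5, -1.1]
grip_width: 0.081
gripper_force: 0.0
```

```bash
python3 st.py .455 -.324 .111 .034 W; python3 st.py .6213 -.0537 .095 .0295 T;python3 st.py .6106 -.2468 .079 .025 G;python3 st.py .4552 .0438 .063 .0205 C
python3 - <<'E'
from h import *
a,_=viewer.get_image("scene"); b,_=viewer.get_image("top")
cv2.imwrite("pics/f1.png",cv2.resize(a[130:290,140:420,::-1],None,fx=2.8,fy=2.8,interpolation=cv2.INTER_CUBIC))
cv2.imwrite("pics/f2.png",cv2.resize(b[110:290,120:390,::-1],None,fx=2.9,fy=2.9,interpolation=cv2.INTER_CUBIC))
print(env.observe()["time_s"],env.observe()["position"])
E
```

```text
[ 0.33809779 -0.46938893  0.18494427]
scene 362 height 0.1118 expect 0.111 slope deg [0.2 0.3] mid [ 0.4519 -0.3251] [0.067 0.067]
top 493 height 0.1115 expect 0.111 slope deg [ 0.3 -0.2] mid [ 0.4547 -0.3236] [0.064 0.065]
[ 0.3380874  -0.46952083  0.18504249]
scene 145 height 0.0957 expect 0.095 slope deg [3.3 1.9] mid [ 0.621  -0.0576] [0.058 0.058]
top 338 height 0.0957 expect 0.095 slope deg [ 0.1 -0.1] mid [ 0.6217 -0.0546] [0.059 0.056]
[ 0.33785345 -0.46979849  0.18505775]
scene 26 height 0.0801 expect 0.079 slope deg [1.5 0.4] mid [ 0.607  -0.2474] [0.04 0.05]
top 230 height 0.08 expect 0.079 slope deg [-0.6 -0.9] mid [ 0.6103 -0.2486] [0.048 0.047]
[ 0.33761084 -0.47003246  0.18500917]
scene 80 height 0.0637 expect 0.063 slope deg [3.5 4.3] mid [0.4538 0.0442] [0.039 0.042]
top 148 height 0.0638 expect 0.063 slope deg [-0.9  1.5] mid [0.4552 0.0442] [0.039 0.039]
29.875 [ 0.33730269 -0.4702914   0.18492498]
```

View pics/f1.png

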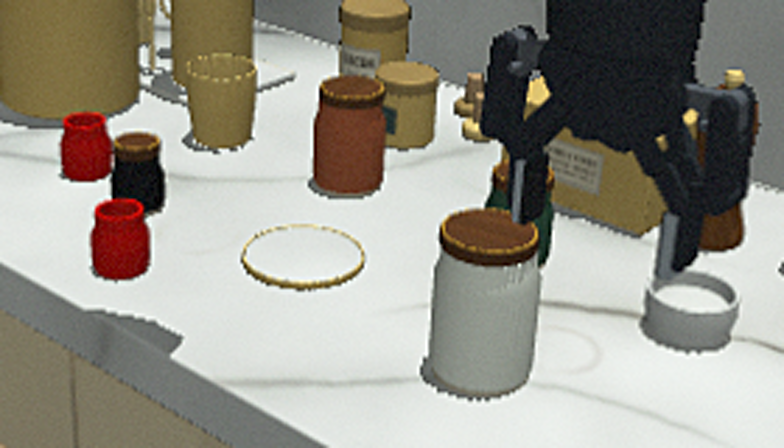

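View pics/f2.png

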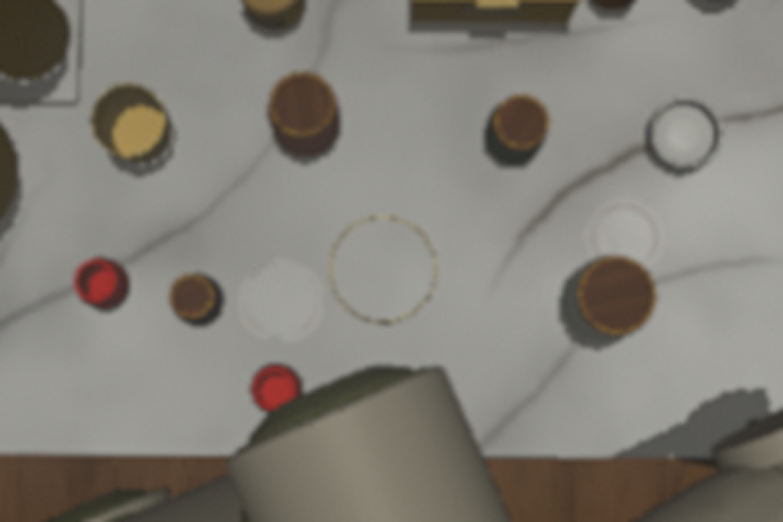

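Both views show all four jars closed: white at (490,240) in the scene crop, terracotta at (350,90), charcoal at (137,147) and green at (520,180). The coaster is empty and the bystanders have not moved. All lid tops read within 1 mm of the home height and level in the top camera.

```bash
python3 -c "
from rig import env
print(env.close_job())"
```

```text
the job is handed in; nothing more can be done
None
```

The job is handed in at about 30 s of the 104 s allowed: all four jars wear their own lids, each lid top within about 1 mm of its home height and level. The jars moved no more than about 2 mm, and the salt cellar, tumbler and red look-alikes look undisturbed in the final pictures.

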